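Lift the boiled egg with the tongs and hold it over the measuring cup

ROBOT

A 6-joint arm with a two-finger parallel gripper is mounted at the origin on the work surface. World frame = base frame: x ahead of the robot, y to its left, z up, the work surface at z = 0. Lengths are in m, angles in rad, forces in N, time in s.
With the tool pointing down it reaches from about 0.35 to 0.775 m from the base axis. Payload 5.5 kg.
Tool frame: the origin (TCP) lies on the mounting face of the last link; the fingertips stand 173 mm ahead of it and the grasp point (between the pads) lies 155 mm ahead of it; z points along the fingers, y is the direction in which the jaws open and shut (so a half turn about z gives the same grasp; the last joint's range is limited). The gripper opens to 85 mm and grips with 20 to 120 N. Pads are 22 mm wide; open, the fingers measure 114 mm over their backs; the gripper's body (76 mm by 85 mm) begins 54 mm behind the grasp point. The pads swing forward as they close: fully open they stand 13 mm farther back than shut.
Start: joints at [0.986, 0.313, 0.046, 1.304, 0, 1.431], TCP at [0.247, 0.519, 0.405] pointing down, gripper open.
Joint ranges: [-2.76, 2.76], [-0.86, 1.69], [-1.03, 1.26], [-2.2, 2.34], [-1.47, 1.5], [-3.14, 3.14]. Speed limits (rad/s): [2.57, 2.57, 3.14, 3.14, 3.14, 3.14].

INTERFACE

Orientations are given as a unit quaternion [w, x, y, z].
In Python, from workcell import * gives the robot as it stands. The module is installed in compiled form; this text tells all that it offers.
- The arm moves only by the shell command python3 -m crank 'ROWS' [FORCE]. ROWS is JSON, a list of rows, each a list of 7 numbers: the shift along the tool's x, y, z in mm, then the turn, a rotation vector about the tool's x, y, z in degrees, then the opening, from 0 (shut) to 1 (fully open). A call has exactly 8 rows; each row shifts and turns the commanded pose from where the row before left it, along the tool's axes as they then stand; what a row does not reach is not made up. A row lasts 1/8 s, in which the tool goes at most 62.5 mm and 10.7 degrees, less where a joint would pass 70% of its speed; a pose out of reach is approached as far as the arm can. A call with a gripper value outside its range is refused whole. The fingers move at their own pace and stop on an object; FORCE is the grip in N (left out, the last holds). Time passes only in rows, so rows that do not move let the fingers close, or fill a call up. It gives the time, the measured TCP pose, the force and the opening at its end, in the units of the state.
- get_state(): the state, without advancing time (a new reading comes with each control period).
- read_camera(name): name is "scene" or "top" or "wrist"; returns the picture (420x560x3 uint8, blue, green, red); there is no depth.
- calibration(name): a dict with "fx", "fy", "cx", "cy" (pixels), "extrinsics" (4x4, takes a point from world to camera coordinates). Camera axes: x right, y down, z forward; pixel columns grow to the right and rows downward; lengths in m; the calibration is good to about 2 mm. The wrist camera is an equidistant fisheye: a pixel r from the principal point sees the ray r / f radians off the axis. A picture is of the moment at which its call begins: read the wrist's pose just before it. calibration takes no time and is no camera call; for the wrist camera it gives the pose at the moment of the call.
- hand_in(): hands the job in, once; it reports no verdict.
The state is a dict: "clock": time; "joint_pos": joint angles; "qvel": joint speeds; "tau": joint torques, N m; "tcp_pos": TCP position; "orientation": TCP orientation; "wrist_force": force on the tool from outside, world axes, zero at the start; "ft_torque": the same for the moment, N m; "finger_gap": finger opening in m.
Only numpy, scipy, OpenCV 4.12 (cv2) and the standard library are available. Lean on these libraries where they do the work, as an engineer would, in place of code of your own. Each camera call takes 0.05 s, during which the arm holds its last target.

TASK

Pick up the steel tongs, close them gently on the boiled egg standing in the egg stand, lift it out with the tongs alone (never touch it with the gripper) and carry it to a few centimetres above the mouth of the aluminium measuring cup so that it can drip into it. Do not crack the egg or disturb the cup and the other things on the worktop. Finish while still holding the egg up there in the tongs: do not let go or put anything down.

Things in the scene. Friction and masses are not known exactly. Their poses are not given: they have to be found in the camera images.
- tongs_grip (a point): Spring tongs of bright steel, 225 mm long, 100 g, lying level on a wooden rest. This is the point to grip them: on their middle line, near their centre of mass, half-way up the arms, which here are flat, 20 mm tall, 3 mm thick and free for 30 mm before and behind. x axis along the tongs towards the jaws, z up. Spread by the spring, the arms are 62 mm wide here over their outer faces.
- tongs_jaws (a point): Midway between the two jaws, 100 mm ahead of tongs_grip on the middle line; same axes. Each jaw is an upright wire loop 31 mm across (wire 4 mm thick) that the egg's side sinks into. Gap between the jaws: 81 mm with the spring at rest, 65 mm with the arms squeezed to 54 mm at tongs_grip; they meet the egg at about 40 mm there.
- tongs_l: The tongs' left (+y) arm with its jaw; origin at the pivot, 100 mm behind tongs_grip; turns with the arm. Squeezed at tongs_grip, both arms close by the same angle. Squeezed to 54 mm there the tongs are held firmly by their own spring, still open for the egg.
- tongs_r: The tongs' right (-y) arm with its jaw; origin at the pivot. The spring pushes each arm outward at tongs_grip with about 8 N at rest, 11 N when the jaws meet the egg; about half to two thirds of what is squeezed there beyond that arrives at each jaw (a 20 N grip presses the egg with about 5 N, 25 N with 8 N, 40 N with 18 N; 5 N is plenty to lift it).
- rest: Wooden rest, fixed, base 150 x 100 x 8 mm, with two crossbars 12 mm thick and 40 mm high at 60 mm before and behind its centre; the tongs lie across them with tongs_grip above the middle, so that fingers have room between the bars. Origin under its centre.
- egg_center (a point): Centre of the boiled egg, brown, upright, 43 mm across and 58 mm tall, about 58 g. It stands loosely in the egg stand; its shell cracks when a jaw presses it with more than 25 N.
- egg_stand: Steel wire egg stand, fixed: foot 68 mm across, three legs and a wire ring 34 mm across whose top is 38 mm above the worktop, about 22 mm below the egg's centre. Origin under its centre.
- cup_rim (a point): Centre of the mouth of the aluminium measuring cup, 70 mm above the worktop; the open cup is 74 mm across at the rim and has a wire handle on its +x side, reaching 63 mm from its axis. Loose, 180 g.
- salt_pot: White ceramic salt pot with lid, 72 mm across, 82 mm tall; origin under its centre. Leave alone.
- canister0: Small steel canister with domed lid, 59 mm across, 93 mm tall; origin under its centre. Leave alone.
- canister1: Another such canister. Leave alone.
- funnel: Plastic funnel standing on its wide mouth, 90 mm across, 90 mm tall; origin under its centre. Leave alone.
- spoon: Small steel spoon lying on the worktop, 140 mm long. Leave alone.
- pepper_mill: Wooden pepper mill, 54 mm across, 118 mm tall; origin under its centre. Leave alone.
Things that resemble listed ones, but are neither listed nor needed, are in the scene too. Of the things like the part that bears tongs_grip, leave any that is yellow; of the rest the larger one is meant.

How it is judged:
On the way, in this order (a step that is already met when the one before it is completed fails the run):
1. the tongs are lifted off their rest in the gripper (contact force between the fingers and tongs above 1 N and height (world z) of tongs_grip above 0.065 m and contact force between tongs and rest below 0.05 N), for 0.2 s.
2. the egg is lifted out of the stand between the two jaws (contact force between each of tongs_l, tongs_r and egg above 0.3 N and z of egg_center in the frame of egg_stand above 0.085 m and contact force between egg and egg_stand below 0.05 N), for 0.2 s.
At the end, for the whole second after the job is handed in: The egg is still, held between both jaws of the tongs, which the gripper holds; its centre is within 30 mm of the cup's axis and 110 to 220 mm above the worktop (its underside at least 11 mm over the rim); neither egg nor tongs touch the cup, and the cup stands upright (horizontal distance between egg_center and cup_rim below 0.03 m and height (world z) of egg_center between 0.11 and 0.22 m and contact force between each of tongs_l, tongs_r and egg above 0.3 N and contact force between the fingers and tongs above 1 N and contact force between each of egg, tongs and cup below 0.05 N and angle between cup's own z axis and vertical below 0.1 rad and linear speed of egg below 0.03 m/s); the arm keeps its last pose, push and grip.
It fails at once if a jaw presses the egg with more than 25 N (contact force between any of tongs_l, tongs_r and egg above 25 N).
It fails at once if the robot touches the egg (contact force between the arm and egg above 0.3 N).
It fails at once if the gripper's fingers touch the egg (contact force between the fingers and egg above 0.3 N).
It fails at once if the measuring cup is pushed more than 25 mm or tipped (distance of cup_rim from where it was at the start of the episode above 0.025 m or angle between cup's own z axis and vertical above 0.3 rad).
It fails at once if another thing on the worktop is moved more than 30 mm (distance of any of salt_pot, canister0, canister1, funnel, pepper_mill, spoon from where it was at the start of the episode above 0.03 m).
It also fails if it takes over 56 s, if anything falls off the work surface, if the arm or the gripper's body presses on something with over 40 N, if the wrist force passes 120 N, or if a joint passes its speed limit or range.

## Working session

There is one attempt and no reset: what is moved stays moved. The work goes in short steps, Python scripts to look and compute and a shell command to move; the robot and the scene stay as the last step left them, time stands still between calls to the robot, and variables do not carry over. Pictures are saved under pics/ and viewed, and the job is handed in when it is done.

```bash
mkdir -p pics; ls; python3 - <<'E'
from workcell import *
import cv2
s=get_state();print(s)
for n in ["scene","top","wrist"]:
    c=calibration(n);print(n,c)
    cv2.imwrite(f"pics/{n}0.png",read_camera(n))
E
```

```text
pics
{'clock': 0.0, 'joint_pos': array([9.86433400e-01, 3.13985618e-01, 4.49124237e-02, 1.30361510e+00,
       2.17005593e-05, 1.43118493e+00]), 'qvel': array([-0.00158597,  0.00088774,  0.00034147, -0.00080603, -0.0001831 ,
        0.00071166]), 'tau': array([-3.31009815e-04, -4.80625105e+01,  2.98533905e+01,  1.93530251e-02,
       -2.32112061e-04, -5.65898006e-06]), 'tcp_pos': array([0.24727107, 0.51886734, 0.40378978]), 'orientation': array([-3.45151040e-04,  2.20547421e-01,  9.75375794e-01, -8.80835614e-04]), 'wrist_force': array([ 0.28106571,  0.00674675, -0.12964201]), 'ft_torque': array([ 0.03656607,  0.01451009, -0.01225785]), 'finger_gap': 0.08574981909999702}
scene {'fx': 398.2023626921633, 'fy': 398.2023626921633, 'cx': 281.5497521306793, 'cy': 207.7019048540386, 'extrinsics': array([[ 0.62326441,  0.78192646, -0.01151071, -0.33939977],
       [ 0.58991803, -0.47977755, -0.64946918, -0.31953552],
       [-0.51335972,  0.39800065, -0.76030078,  1.39498054],
       [ 0.        ,  0.        ,  0.        ,  1.        ]])}
top {'fx': 466.94652636856586, 'fy': 466.94652636856586, 'cx': 284.1712627859646, 'cy': 208.33445003010416, 'extrinsics': array([[ 0.0037036 , -0.99998819,  0.00314704, -0.02427928],
       [-0.98895864, -0.00412894, -0.14813429,  0.54497599],
       [ 0.14814554, -0.00256366, -0.98896225,  1.44049161],
       [ 0.        ,  0.        ,  0.        ,  1.        ]])}
wrist {'fx': 325.19226210127806, 'fy': 325.19226210127806, 'cx': 278.8941642055741, 'cy': 206.1741752340442, 'extrinsics': array([[ 0.42924349,  0.90318717, -0.00172237, -0.57463295],
       [ 0.85411757, -0.40530145,  0.32590475, -0.04316042],
       [ 0.29365491, -0.1413636 , -0.94540104,  0.38086082],
       [ 0.        ,  0.        ,  0.        ,  1.        ]])}
```

View pics/scene0.png

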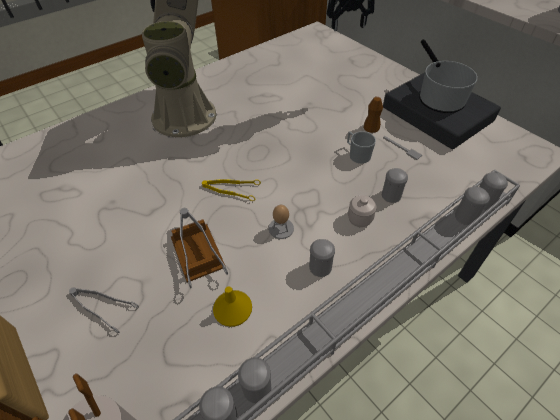

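View pics/top0.png

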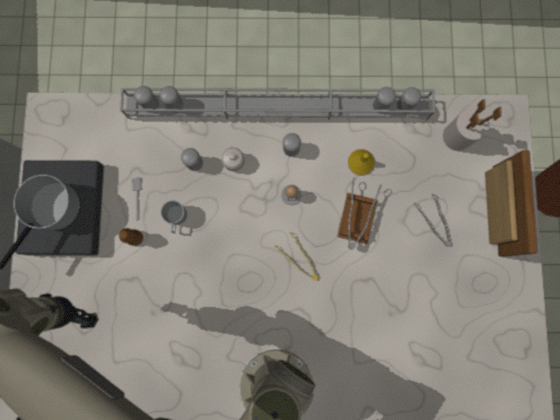

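View pics/wrist0.png

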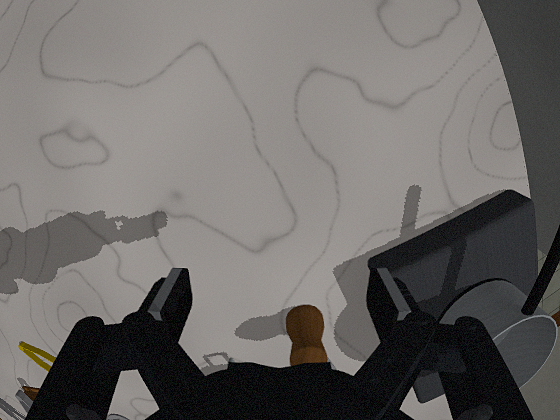

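```bash
cat > h.py <<'E'
from workcell import *
import cv2, numpy as np
from scipy.spatial.transform import Rotation as R
def ray(cal,u,v,fish=False):
    E=cal['extrinsics'];x=(u-cal['cx'])/cal['fx'];y=(v-cal['cy'])/cal['fy']
    if fish:
        t=np.hypot(x,y);d=np.array([x/t*np.sin(t),y/t*np.sin(t),np.cos(t)]) if t>0 else np.array([0,0,1.])
    else: d=np.array([x,y,1.])
    Rm=E[:3,:3];o=-Rm.T@E[:3,3];return o,Rm.T@d/np.linalg.norm(d)
def onz(cal,u,v,z,fish=False):
    o,d=ray(cal,u,v,fish);return o+d*(z-o[2])/d[2]
def proj(cal,p,fish=False):
    E=cal['extrinsics'];q=E[:3,:3]@np.asarray(p,float)+E[:3,3]
    if fish:
        r=np.hypot(q[0],q[1]);t=np.arctan2(r,q[2]);k=t/r
        return np.array([cal['cx']+cal['fx']*q[0]*k,cal['cy']+cal['fy']*q[1]*k])
    return np.array([cal['cx']+cal['fx']*q[0]/q[2],cal['cy']+cal['fy']*q[1]/q[2]])
def tri(rays):
    A=np.zeros((3,3));b=np.zeros(3)
    for o,d in rays:
        P=np.eye(3)-np.outer(d,d);A+=P;b+=P@o
    p=np.linalg.solve(A,b);return p,[np.linalg.norm((np.eye(3)-np.outer(d,d))@(p-o)) for o,d in rays]
E
python3 - <<'E'
import cv2
a=cv2.imread('pics/top0.png');b=cv2.imread('pics/scene0.png')
cv2.imwrite('pics/c1.png',cv2.resize(a[165:265,260:400],None,fx=5.7,fy=5.7,interpolation=cv2.INTER_CUBIC))
cv2.imwrite('pics/c2.png',cv2.resize(b[190:320,140:300],None,fx=4.6,fy=4.6,interpolation=cv2.INTER_CUBIC))
E
```

```text
(no output)
```

View pics/c1.png

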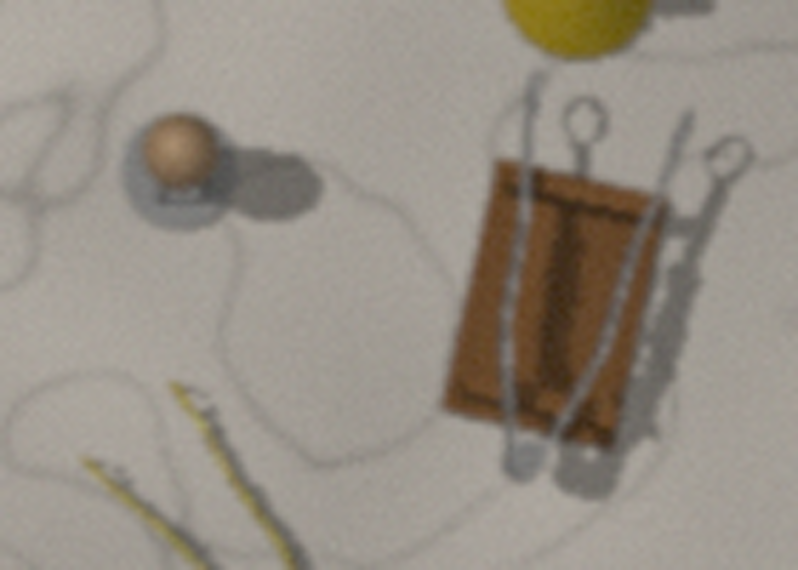

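View pics/c2.png

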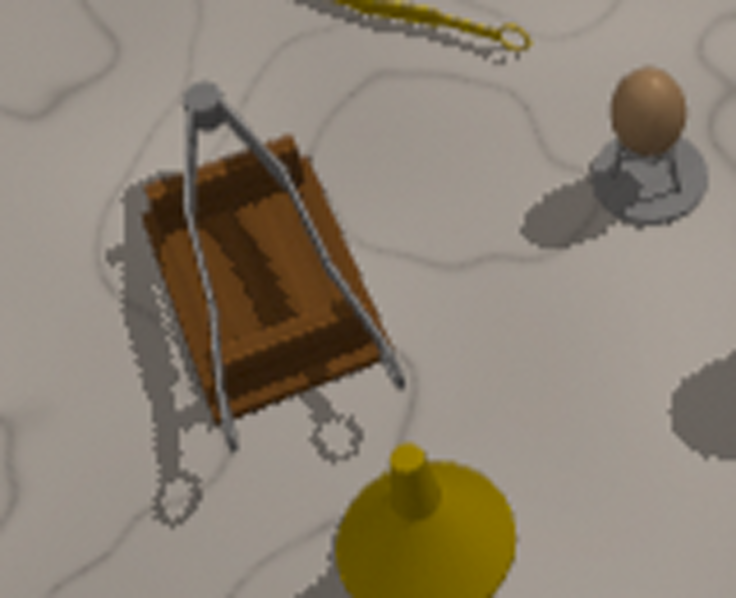

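```bash
python3 - <<'E'
from h import *
T=calibration('top');S=calibration('scene')
a=lambda x,y:(260+x/5.7,165+y/5.7)
b=lambda x,y:(140+x/4.6,190+y/4.6)
for n,p,q in [('piv',a(522,455),b(205,97)),('jl',a(533,82),b(399,380)),('jr',a(687,118),b(232,445)),('egg',a(180,152),b(648,112))]:
    print(n,tri([ray(T,*p),ray(S,*q)]),onz(T,*p,.055))
# rest base corners top z~0.008
for p in [a(497,160),a(668,200),a(613,447),a(443,408)]: print(onz(T,*p,.008))
I=cv2.imread('pics/top0.png')
cv2.imwrite('pics/c3.png',cv2.resize(I[170:260,100:220],None,fx=6,fy=6,interpolation=cv2.INTER_CUBIC))
I=cv2.imread('pics/scene0.png')
cv2.imwrite('pics/c4.png',cv2.resize(I[90:190,310:430],None,fx=6,fy=6,interpolation=cv2.INTER_CUBIC))
E
```

```text
piv (array([ 0.42925415, -0.23162357,  0.05534321]), [np.float64(0.0002214831720237746), np.float64(0.0002214831720236783)]) [ 0.42919128 -0.23187899  0.055     ]
jl (array([ 0.64156575, -0.24399383,  0.0341951 ]), [np.float64(0.0009808285491472789), np.float64(0.0009808285491473574)]) [ 0.63667362 -0.24167245  0.055     ]
jr (array([ 0.62096252, -0.33023122,  0.03516658]), [np.float64(0.0009209733573960474), np.float64(0.0009209733573959694)]) [ 0.61663881 -0.32687322  0.055     ]
egg (array([ 0.59664222, -0.04433909,  0.05601145]), [np.float64(0.001104179916690983), np.float64(0.0011041799166908834)]) [ 0.59623309 -0.04529083  0.055     ]
[ 0.60112805 -0.22747746  0.008     ]
[ 0.57834612 -0.3247385   0.008     ]
[ 0.43724862 -0.29012165  0.008     ]
[ 0.45886584 -0.1946938   0.008     ]
```

View pics/c3.png

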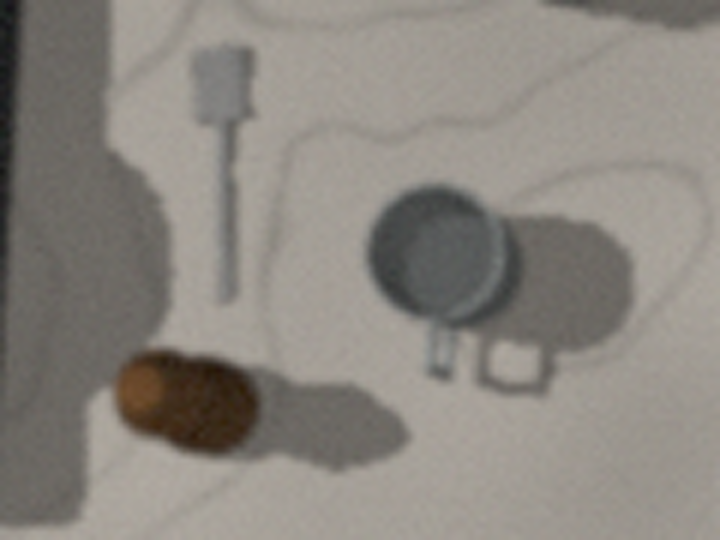

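View pics/c4.png

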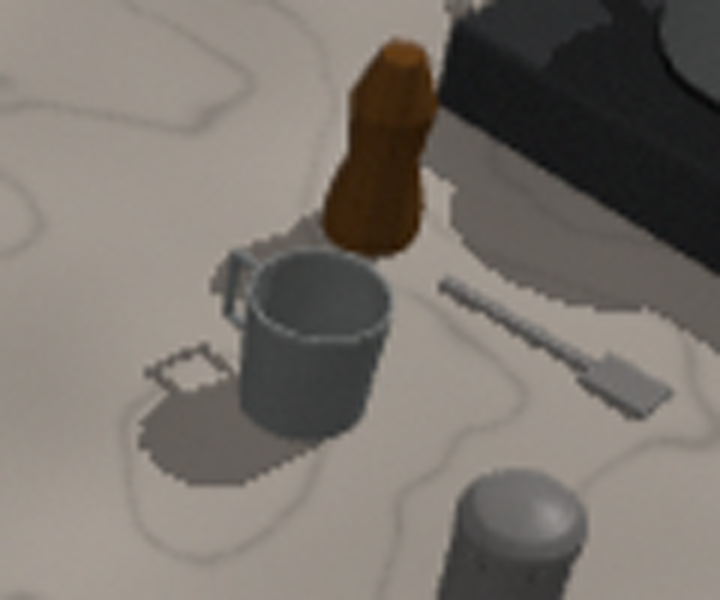

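```bash
python3 -m crank '[[-41.5,-41.7,0,0,0,0,1],[-41.5,-41.7,0,0,0,0,1],[-41.5,-41.7,0,0,0,0,1],[-41.5,-41.7,0,0,0,0,1],[-41.5,-41.7,0,0,0,0,1],[-41.5,-41.7,0,0,0,0,1],[-41.5,-41.7,0,0,0,0,1],[-41.5,-41.7,0,0,0,0,1]]' 40; python3 - <<'E'
from h import *
T=calibration('top');S=calibration('scene')
a=lambda x,y:(100+x/6,170+y/6)
b=lambda x,y:(310+x/6,90+y/6)
print('cup',tri([ray(T,*a(436,254)),ray(S,*b(319,295))]),onz(T,*a(436,254),.07),onz(S,*b(319,295),.07))
s=get_state();print(s['tcp_pos'],s['orientation'],s['joint_pos'])
E
```

```text
clock: 1.15
tcp_pos: [0.4037, 0.0732, 0.4048]
orientation: [0.0, 0.221, 0.975, 0.0]
wrist_force: [1.5, 0.7, 0.5]
finger_gap: 0.0854
cup (array([0.52867619, 0.32652572, 0.06538609]), [np.float64(0.0020529238684144973), np.float64(0.0020529238684145286)]) [0.52668053 0.32378066 0.07      ] [0.5329992  0.32403121 0.07      ]
[0.403714   0.07322471 0.40475864] [2.98345246e-04 2.20532134e-01 9.75379649e-01 1.72669698e-04] [-1.68769720e-02 -6.30050330e-03 -3.35154818e-01  1.24128741e+00
  2.16325554e-04  4.27843131e-01]
```

```bash
python3 -m crank '[[-41.5,-41.7,10,0,0,0,1],[-41.5,-41.7,10,0,0,0,1],[-41.5,-41.7,10,0,0,0,1],[-41.5,-41.7,10,0,0,0,1],[-41.5,-41.7,10,0,0,0,1],[-41.5,-41.7,10,0,0,0,1],[0,0,0,0,0,-6,1],[0,0,0,0,0,-6,1]]'; python3 - <<'E'
from h import *
s=get_state();print(s['tcp_pos'],s['orientation'],s['joint_pos'])
cv2.imwrite('pics/w1.png',cv2.resize(read_camera('wrist'),(784,588)));cv2.imwrite('pics/t1.png',read_camera('top'))
E
```

```text
clock: 2.15
tcp_pos: [0.5206, -0.259, 0.3434]
orientation: [-0.001, 0.117, 0.993, 0.001]
wrist_force: [-0.6, 0.6, 0.9]
finger_gap: 0.0855
[ 0.52057262 -0.25902732  0.34344147] [-9.03782700e-04  1.16565030e-01  9.93182494e-01  5.56873636e-04] [-5.99766794e-01  3.50405444e-01 -5.25944152e-02  1.16991452e+00
  1.46973876e-04 -3.66105563e-01]
```

View pics/w1.png

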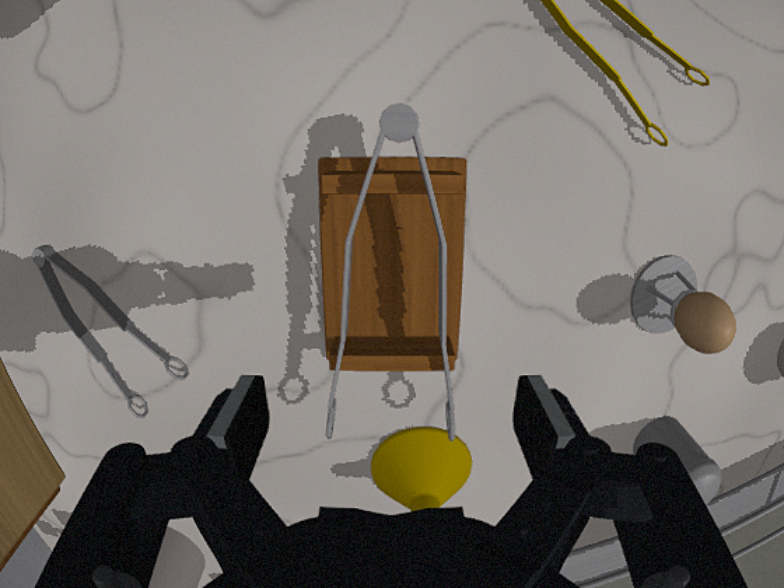

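```bash
python3 - <<'E'
from h import *
W=calibration('wrist');T=calibration('top')
f=lambda u,v,z:onz(W,u/1.4,v/1.4,z,True)
print('cam',-W['extrinsics'][:3,:3].T@W['extrinsics'][:3,3])
p=f(399,122,.062);l=f(452,437,.05);r=f(331,437,.05)
m=(l+r)/2;d=(m-p)[:2];print(p,l,r,np.linalg.norm(d),np.degrees(np.arctan2(d[1],d[0])),np.linalg.norm(l-r))
# arms at bend (max width near grip), top edge z .06
for u,v in [(441,242),(347,243),(443,338),(343,338),(441,290),(345,290)]:print(f(u,v,.06))
print('rest',[f(u,v,z) for u,v,z in [(320,158,.04),(466,158,.04),(330,370,.008),(456,370,.008)]])
print('grip est',p[:2]+d/np.linalg.norm(d)*.1)
s=get_state();M=R.from_quat(s['orientation'][[1,2,3,0]]).as_matrix();print(M, np.degrees(np.arctan2(M[1,1],M[0,1])))
E
```

```text
cam [ 0.43908133 -0.23822709  0.31331177]
[ 0.43158788 -0.23161408  0.062     ] [ 0.64771465 -0.24227653  0.05      ] [ 0.62731833 -0.32729177  0.05      ] 0.21268203209601544 -14.477391353704261 0.08742768621923044
[ 0.5030202  -0.22367678  0.06      ]
[ 0.49110979 -0.27615303  0.06      ]
[ 0.56258034 -0.23436159  0.06      ]
[ 0.54822104 -0.29428581  0.06      ]
[ 0.53153169 -0.22951237  0.06      ]
[ 0.5183334  -0.28470672  0.06      ]
rest [array([ 0.4404208 , -0.28172347,  0.04      ]), array([ 0.46061066, -0.19684767,  0.04      ]), array([ 0.59466991, -0.32312234,  0.008     ]), array([ 0.61729717, -0.22883864,  0.008     ])]
grip est [ 0.52841252 -0.25661387]
[[-9.72328743e-01  2.33614482e-01 -1.04369444e-03]
 [ 2.33613661e-01  9.72329128e-01  8.51218209e-04]
 [ 1.21367140e-03  5.83842653e-04 -9.99999093e-01]] 76.49003236309618
```

```bash
python3 -m crank '[[-4,3,18,0,0,0,1],[0,0,18,0,0,0,1],[0,0,18,0,0,0,1],[0,0,18,0,0,0,1],[0,0,18,0,0,0,1],[0,0,18,0,0,0,1],[0,0,18,0,0,0,1],[0,0,17,0,0,0,1]]'; python3 - <<'E'
from h import *
s=get_state();print(s['tcp_pos'])
cv2.imwrite('pics/w2.png',cv2.resize(read_camera('wrist'),(784,588)));cv2.imwrite('pics/s2.png',read_camera('scene')[170:330,100:300].repeat(4,0).repeat(4,1)[:600])
E
```

```text
clock: 3.25
tcp_pos: [0.5253, -0.2556, 0.201]
orientation: [0.0, 0.118, 0.993, 0.0]
wrist_force: [-0.2, 1.1, -0.1]
finger_gap: 0.0851
[ 0.52528868 -0.25563704  0.201041  ]
```

View pics/w2.png

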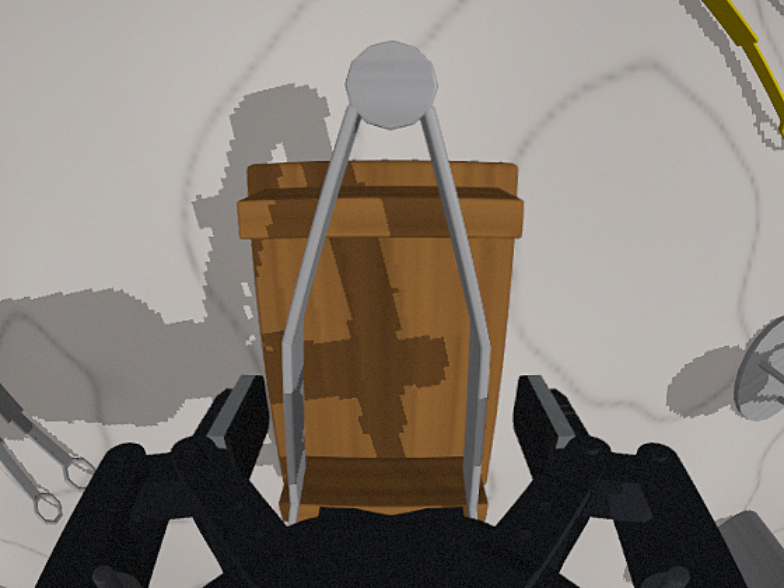

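View pics/s2.png

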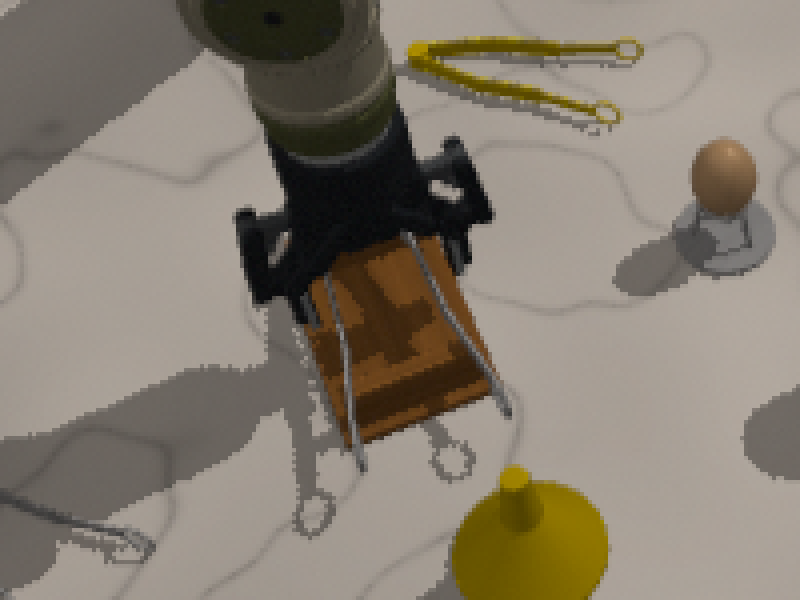

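```bash
python3 - <<'E'
from h import *
W=calibration('wrist');s=get_state()
M=R.from_quat(s['orientation'][[1,2,3,0]]).as_matrix()
for z in (.06,.066):
  for u,v in [(391,85),(288,345),(487,345),(297,470),(475,470)]:
    p=onz(W,u/1.4,v/1.4,z,True);print(z,p,'tool',M.T@(p-s['tcp_pos']))
E
```

```text
0.06 [ 0.43031546 -0.2318349   0.06      ] tool [0.09652504 0.00049567 0.13997929]
0.06 [ 0.48834939 -0.27437078  0.06      ] tool [ 0.03015178 -0.02728488  0.13971605]
0.06 [ 0.50087474 -0.2220279   0.06      ] tool [0.03021764 0.02653567 0.13978769]
0.06 [ 0.5314774  -0.28674285  0.06      ] tool [-0.01467348 -0.02922527  0.13956059]
0.06 [ 0.54449849 -0.23172582  0.06      ] tool [-0.01446409  0.0273112   0.13963633]
0.066 [ 0.43100762 -0.23201451  0.066     ] tool [0.09583053 0.00049091 0.13397687]
0.066 [ 0.4858515  -0.27221224  0.066     ] tool [ 0.03310572 -0.02576257  0.13372811]
0.066 [ 0.49768835 -0.22274658  0.066     ] tool [0.03316797 0.02509954 0.13379581]
0.066 [ 0.52660882 -0.28390423  0.066     ] tool [-0.00925555 -0.0275963   0.13358119]
0.066 [ 0.53891416 -0.23191143  0.066     ] tool [-0.00905767  0.02583243  0.13365276]
```

```bash
python3 -m crank '[[0,0,0,0,0,0,0.63],[0,0,0,0,0,0,0.63],[0,0,0,0,0,0,0.63],[0,0,0,0,0,0,0.63],[0,0,0,0,0,0,0.63],[0,0,0,0,0,0,0.63],[0,0,0,0,0,0,0.63],[0,0,0,0,0,0,0.63]]' 25; python3 - <<'E'
from h import *
s=get_state();print(s['tcp_pos'])
cv2.imwrite('pics/w3.png',cv2.resize(read_camera('wrist'),(784,588)))
E
```

```text
clock: 4.35
tcp_pos: [0.5261, -0.2565, 0.2039]
orientation: [0.002, 0.118, 0.993, -0.001]
wrist_force: [-0.1, 0.5, 5.6]
finger_gap: 0.0539
[ 0.52612197 -0.25650397  0.20389857]
```

View pics/w3.png

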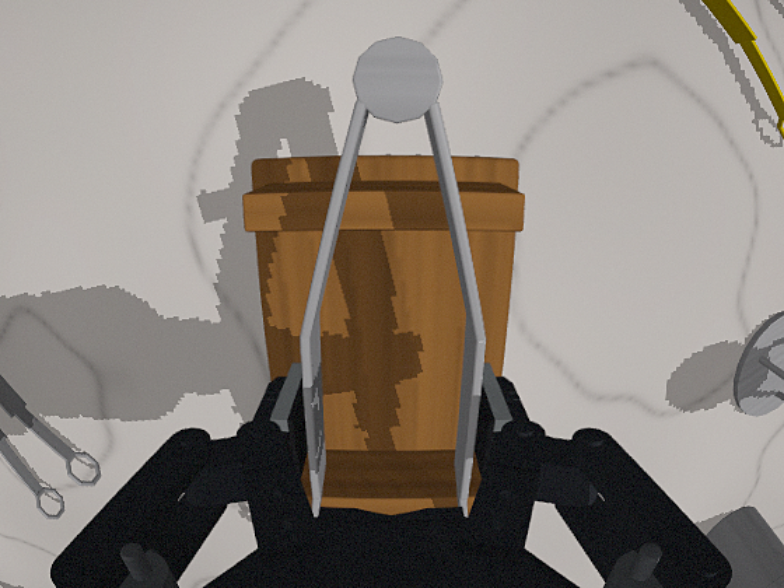

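```bash
python3 -m crank '[[0,0,-8,0,0,0,0.63],[0,0,-12,0,0,0,0.63],[0,0,-20,0,0,0,0.63],[0,0,-20,0,0,0,0.63],[0,0,-20,0,0,0,0.63],[0,0,-20,0,0,0,0.63],[0,0,-15,0,0,0,0.63],[0,0,0,0,0,0,0.63]]'; python3 - <<'E'
from h import *
s=get_state();print(s['tcp_pos'])
cv2.imwrite('pics/t4.png',read_camera('top')[140:290,230:430].repeat(4,0).repeat(4,1))
cv2.imwrite('pics/s4.png',read_camera('scene')[150:300,110:310].repeat(4,0).repeat(4,1))
E
```

```text
clock: 5.4
tcp_pos: [0.5257, -0.2562, 0.3183]
orientation: [0.001, 0.117, 0.993, -0.001]
wrist_force: [0.2, -0.3, -1.1]
finger_gap: 0.0539
[ 0.52569555 -0.25617879  0.3183132 ]
```

View pics/t4.png

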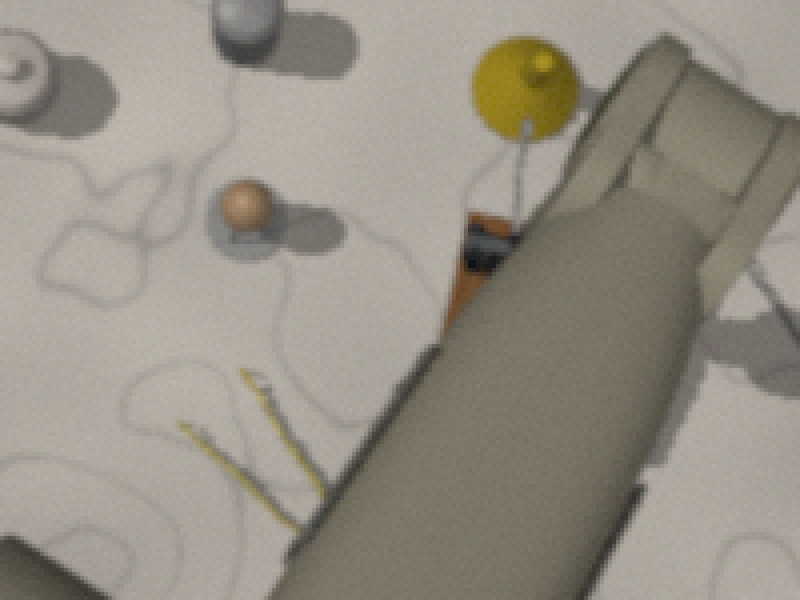

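View pics/s4.png

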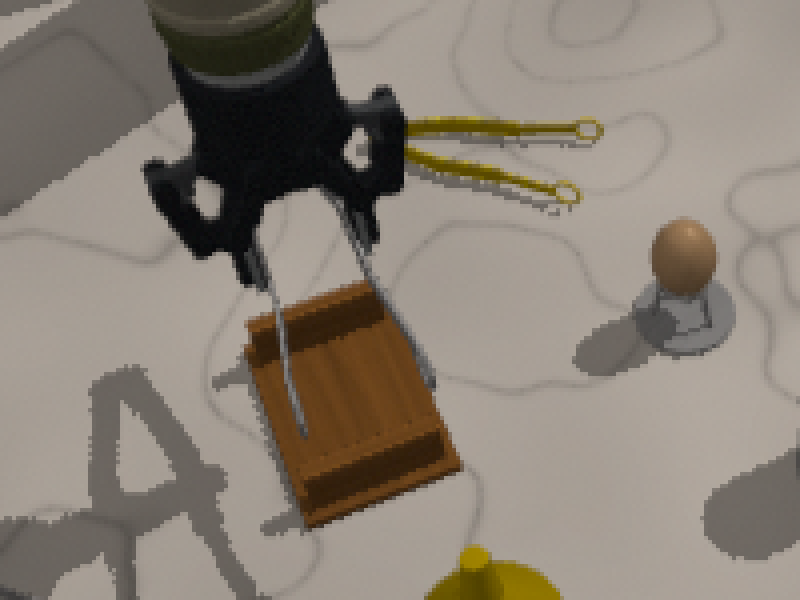

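```bash
python3 - <<'E'
from h import *
T=calibration('top');S=calibration('scene')
def cen(f,x0,x1,y0,y1):
    I=cv2.imread(f);H=cv2.cvtColor(I,cv2.COLOR_BGR2HSV)[y0:y1,x0:x1]
    m=((H[...,0]>5)&(H[...,0]<20)&(H[...,1]>85)).astype('u1')
    n,l,st,c=cv2.connectedComponentsWithStats(m);k=1+np.argmax(st[1:,4]);print(f,st[k]+[x0,y0,0,0,0],c[k]+[x0,y0])
    return c[k]+[x0,y0]
t=cen('pics/top0.png',270,315,170,215);s=cen('pics/scene0.png',262,300,195,245)
print(tri([ray(T,*t),ray(S,*s)]),onz(T,*t,.06),onz(S,*s,.06))
# stand foot & known: rest centre in both
o=np.array([.525,-.257,0]);print(proj(T,o),proj(S,o))
# jaw left tip
a=(230+527/4,140+125/4);b=(110+432/4,150+385/4)
print('jl',tri([ray(T,*a),ray(S,*b)]))
s=get_state();M=R.from_quat(s['orientation'][[1,2,3,0]]).as_matrix()
q=tri([ray(T,*a),ray(S,*b)])[0];print(M.T@(q-s['tcp_pos']))
E
```

```text
pics/top0.png [286 186  11  11  96] [290.97916667 191.09375   ]
pics/scene0.png [273 205  16  19 234] [280.52991453 213.86324786]
(array([ 0.59714738, -0.0437727 ,  0.05839807]), [np.float64(0.0005169637050717854), np.float64(0.0005169637050717861)]) [ 0.59712538 -0.04330751  0.06      ] [ 0.59795695 -0.04504086  0.06      ]
[356.31077208 216.5836767 ] [198.59931307 251.86393089]
jl (array([ 0.64186192, -0.25098084,  0.14908623]), [np.float64(0.0013012345206627216), np.float64(0.0013012345206627712)])
[-0.11240837  0.03188718  0.16725248]
```

```bash
python3 -m crank '[[7,19,0,0,0,0,0.63],[12,32,0,0,0,0,0.63],[14,38,0,0,0,0,0.63],[14,38,0,0,0,0,0.63],[14,38,0,0,0,0,0.63],[12,32,0,0,0,0,0.63],[9,26,0,0,0,0,0.63],[0,0,0,0,0,0,0.63]]'; python3 - <<'E'
from h import *
s=get_state();print(s['tcp_pos'],s['orientation'])
cv2.imwrite('pics/t5r.png',read_camera('top'));cv2.imwrite('pics/s5r.png',read_camera('scene'))
cv2.imwrite('pics/t5.png',cv2.resize(cv2.imread('pics/t5r.png')[130:250,220:370],None,fx=5,fy=5,interpolation=cv2.INTER_CUBIC))
cv2.imwrite('pics/s5.png',cv2.resize(cv2.imread('pics/s5r.png')[130:280,200:380],None,fx=4,fy=4,interpolation=cv2.INTER_CUBIC))
E
```

```text
clock: 6.5
tcp_pos: [0.4963, -0.0175, 0.316]
orientation: [-0.001, 0.115, 0.993, 0.0]
wrist_force: [-0.3, 0.3, -0.7]
finger_gap: 0.054
[ 0.49625445 -0.01745247  0.31599199] [-1.05999593e-03  1.15497826e-01  9.93307124e-01  2.94011880e-04]
```

View pics/t5.png

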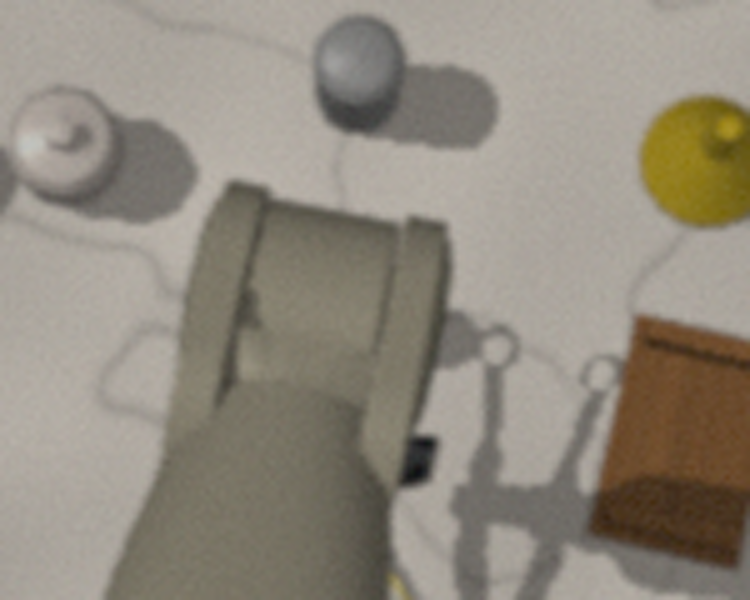

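View pics/s5.png

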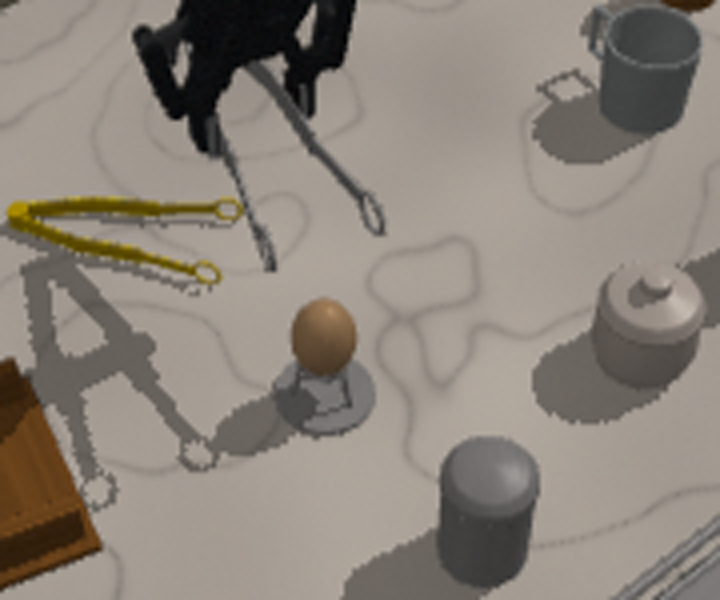

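```bash
cat > pj.py <<'E'
from h import *
import sys
def draw(f,x0,x1,y0,y1,k,out,zg=.154,xg=-.102,half=.0345):
    S=calibration('scene');s=get_state();M=R.from_quat(s['orientation'][[1,2,3,0]]).as_matrix()
    I=cv2.imread(f)[y0:y1,x0:x1];I=cv2.resize(I,None,fx=k,fy=k,interpolation=cv2.INTER_CUBIC)
    for sg in(1,-1):
        pts=[proj(S,s['tcp_pos']+M@np.array([xg-.0135*np.cos(a),sg*half,zg-.0135*np.sin(a)])) for a in np.linspace(0,6.28,25)]
        P=np.array([[(p[0]+.5-x0)*k,(p[1]+.5-y0)*k] for p in pts]).astype(int)
        cv2.polylines(I,[P],True,(0,0,255),1)
        print(sg,s['tcp_pos']+M@np.array([xg,sg*half,zg]))
    cv2.imwrite(out,I)
    print('mid',s['tcp_pos']+M@np.array([xg,0,zg]),'tool delta to egg',M.T@(np.array([.597,-.0437,.06])-s['tcp_pos'])-[xg,0,zg])
E
python3 - <<'E'
from pj import *
draw('pics/s5r.png',230,330,150,250,6,'pics/d5.png')
E
```

```text
1 [ 0.604189   -0.00944842  0.16220025]
-1 [ 0.58818555 -0.07656689  0.16221562]
mid [ 0.59618727 -0.04300765  0.16220794] tool delta to egg [-0.00102784 -0.00046219  0.1022073 ]
```

View pics/d5.png

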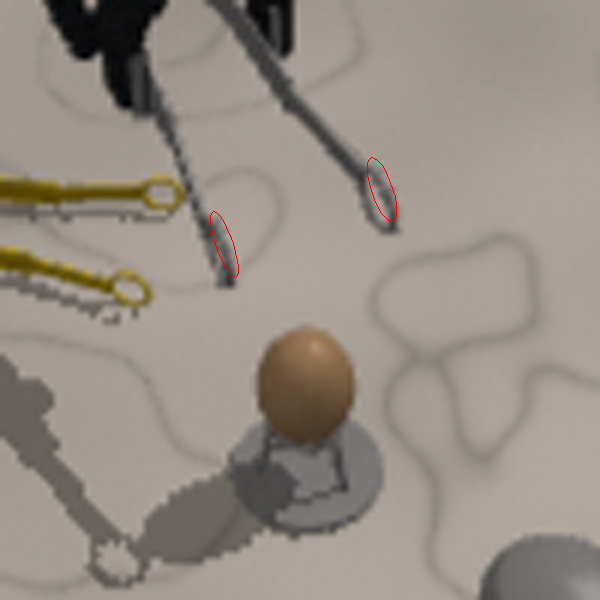

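```bash
python3 - <<'E'
from h import *
s=get_state();print(s['tcp_pos'],s['orientation'])
cv2.imwrite('pics/w5.png',cv2.resize(read_camera('wrist'),(784,588)))
E
```

```text
[ 0.49708906 -0.0193438   0.31628443] [-3.85657620e-04  1.16765772e-01  9.93159404e-01 -6.68369664e-05]
```

View pics/w5.png

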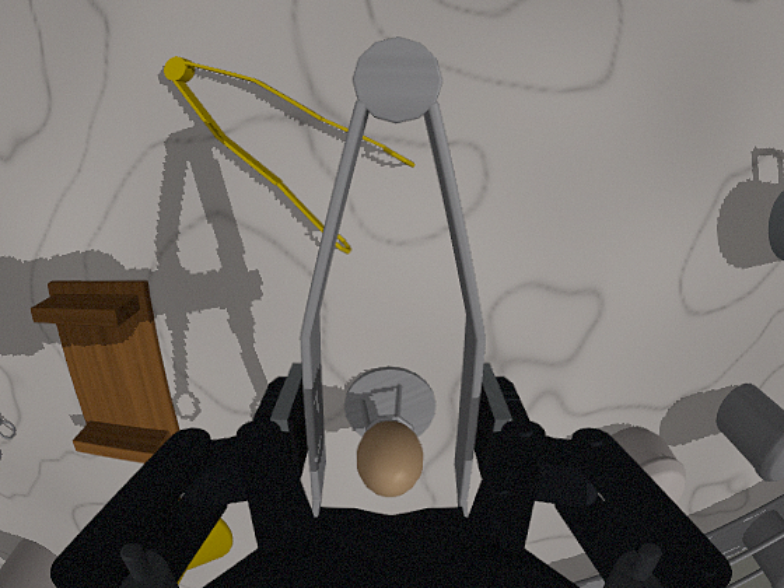

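```bash
python3 - <<'E'
from pj import *
cv2.imwrite('pics/s6r.png',read_camera('scene'))
draw('pics/s6r.png',230,310,150,240,8,'pics/d6.png',xg=-.102)
E
```

```text
1 [ 0.60467599 -0.01059213  0.162404  ]
-1 [ 0.58855376 -0.07768217  0.16241266]
mid [ 0.59661487 -0.04413715  0.16240833] tool delta to egg [-0.00030011  0.0005279   0.10240819]
```

View pics/d6.png

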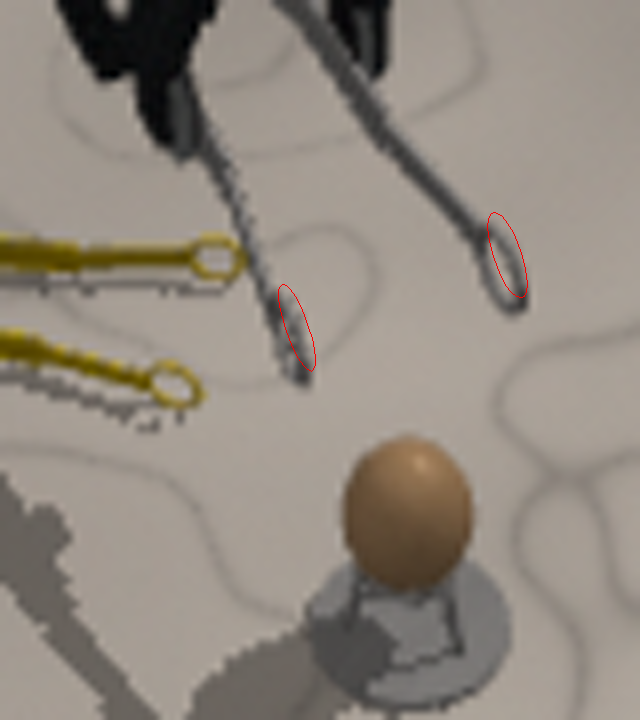

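```bash
python3 - <<'E'
from h import *
T=calibration('top');S=calibration('scene')
y=np.radians(-14.3);f=np.array([np.cos(y),np.sin(y)]);n=np.array([-f[1],f[0]])
g=np.array([.525,-.257]);L=[]
for sg,px in((1,(586,122)),(-1,(728,158))):
    j=np.r_[g+.1*f+sg*.0425*n,.05];sh=onz(T,260+px[0]/5.7,165+px[1]/5.7,0)
    d=(sh-j);L.append(d/.05);print(j,sh,d/.05)
L=np.mean(L,0)
# egg check
e=np.array([.597,-.0437,.06]);print('egg shadow pred',proj(T,e+L*.06),'seen ~',260+278/5.7,165+186/5.7)
for sg,px,sp in((1,(498,348),(230+381/6,150+204/6)),(-1,(602,375),(230+223/6,150+254/6))):
    sh=onz(T,220+px[0]/5,130+px[1]/5,0)
    print(sg,sh,tri([(sh,-L/np.linalg.norm(L)),ray(S,*sp)]))
E
```

```text
[ 0.63239903 -0.24051673  0.05      ] [ 0.62507296 -0.28026793  0.        ] [-0.14652148 -0.79502398 -1.        ]
[ 0.61140412 -0.32288307  0.05      ] [ 0.60433792 -0.36154181  0.        ] [-0.14132395 -0.77317481 -1.        ]
egg shadow pred [305.15015422 197.17409472] seen ~ 308.7719298245614 197.6315789473684
1 [ 0.58051574 -0.13797765  0.        ] (array([ 0.60570109, -0.01244674,  0.15775671]), [np.float64(0.0027471107409132098), np.float64(0.0027471107409133017)])
-1 [ 0.56292685 -0.20576367  0.        ] (array([ 0.58832662, -0.07896903,  0.1591221 ]), [np.float64(0.002833525403440449), np.float64(0.002833525403440417)])
```

```bash
python3 -m crank '[[0,2,10,0,0,0,0.63],[0,0,14,0,0,0,0.63],[0,0,15,0,0,0,0.63],[0,0,15,0,0,0,0.63],[0,0,14,0,0,0,0.63],[0,0,13,0,0,0,0.63],[0,0,12,0,0,0,0.63],[0,0,0,0,0,0,0.63]]'; python3 - <<'E'
from pj import *
cv2.imwrite('pics/s7r.png',read_camera('scene'));print(get_state()['tcp_pos'])
draw('pics/s7r.png',240,330,180,255,8,'pics/d7.png',zg=.158)
E
```

```text
clock: 7.7
tcp_pos: [0.4975, -0.0179, 0.2226]
orientation: [-0.001, 0.117, 0.993, 0.0]
wrist_force: [0.2, 0.3, -1.8]
finger_gap: 0.0539
[ 0.49789088 -0.01793636  0.22332027]
1 [ 0.60499725 -0.00812754  0.06523718]
-1 [ 0.58891158 -0.07522635  0.06523378]
mid [ 0.59695442 -0.04167695  0.06523548] tool delta to egg [-0.00052031 -0.00195694  0.00523495]
```

View pics/d7.png

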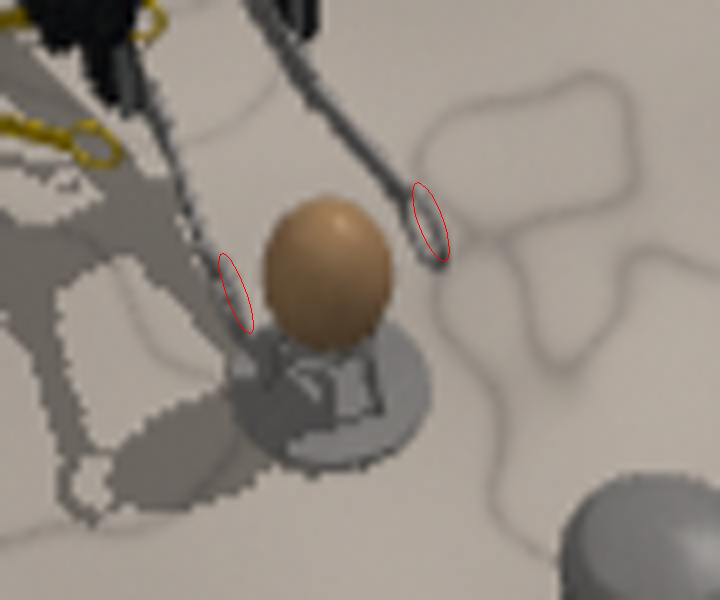

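```bash
python3 -m crank '[[0,0,0,0,0,0,0.6],[0,0,0,0,0,0,0.57],[0,0,0,0,0,0,0.55],[0,0,0,0,0,0,0.53],[0,0,0,0,0,0,0.51],[0,0,0,0,0,0,0.5],[0,0,0,0,0,0,0.49],[0,0,0,0,0,0,0.48]]' 22; python3 -m crank '[[0,0,0,0,0,0,0.47],[0,0,0,0,0,0,0.46],[0,0,0,0,0,0,0.45],[0,0,0,0,0,0,0.44],[0,0,0,0,0,0,0.43],[0,0,0,0,0,0,0.42],[0,0,0,0,0,0,0.41],[0,0,0,0,0,0,0.4]]' 22; python3 - <<'E'
from pj import *
cv2.imwrite('pics/s8r.png',read_camera('scene'));print(get_state()['tcp_pos'])
draw('pics/s8r.png',240,330,180,255,8,'pics/d8.png',zg=.158,half=.023)
E
```

```text
clock: 8.75
tcp_pos: [0.498, -0.018, 0.2237]
orientation: [-0.0, 0.117, 0.993, 0.0]
wrist_force: [0.6, -0.0, -0.3]
finger_gap: 0.0413
clock: 9.75
tcp_pos: [0.498, -0.018, 0.2237]
orientation: [0.0, 0.117, 0.993, 0.0]
wrist_force: [-0.4, 0.5, -1.1]
finger_gap: 0.0405
[ 0.4980268  -0.01796801  0.22369211]
1 [ 0.60259029 -0.01936664  0.06569996]
-1 [ 0.5918661  -0.06409909  0.06569493]
mid [ 0.59722819 -0.04173287  0.06569744] tool delta to egg [-0.0002364  -0.00196675  0.00569724]
```

View pics/d8.png

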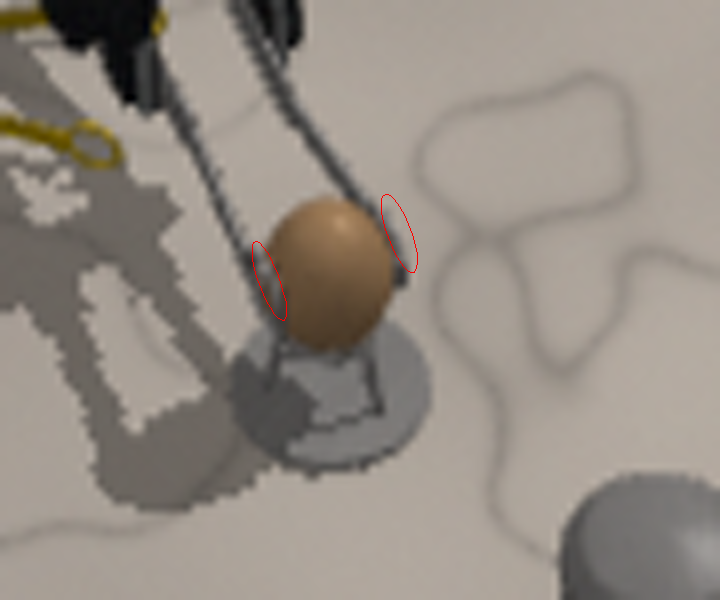

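```bash
python3 -m crank '[[0,0,0,0,0,0,0.38],[0,0,0,0,0,0,0.38],[0,0,-2,0,0,0,0.38],[0,0,-3,0,0,0,0.38],[0,0,-4,0,0,0,0.38],[0,0,-5,0,0,0,0.38],[0,0,-6,0,0,0,0.38],[0,0,-6,0,0,0,0.38]]' 25; python3 - <<'E'
from pj import *
cv2.imwrite('pics/s9r.png',read_camera('scene'));print(get_state()['tcp_pos'])
draw('pics/s9r.png',240,330,165,240,8,'pics/d9.png',zg=.158,half=.023)
E
```

```text
clock: 10.8
tcp_pos: [0.4981, -0.018, 0.2502]
orientation: [0.0, 0.117, 0.993, 0.0]
wrist_force: [0.1, -0.4, -1.8]
finger_gap: 0.0405
[ 0.49836329 -0.01805819  0.25095241]
1 [ 0.60313544 -0.01950769  0.093099  ]
-1 [ 0.59241034 -0.06423992  0.09309361]
mid [ 0.59777289 -0.0418738   0.0930963 ] tool delta to egg [ 0.00037244 -0.00195995  0.03309558]
```

View pics/d9.png

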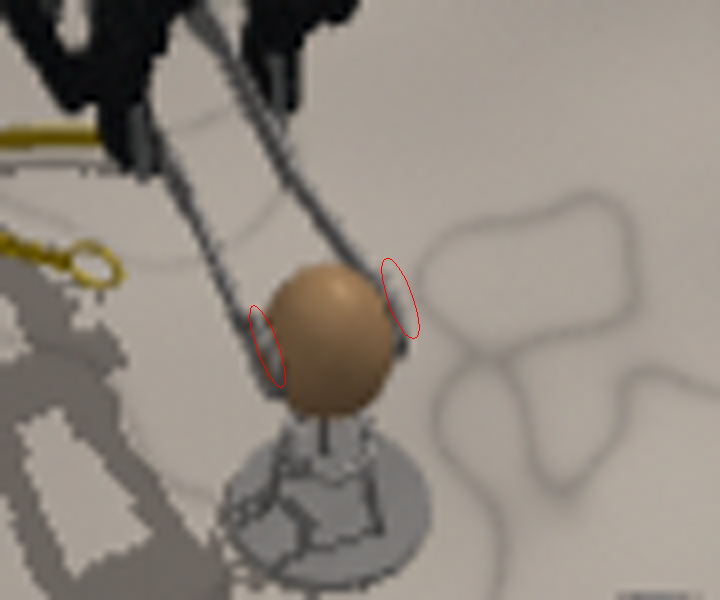

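```bash
python3 -m crank '[[0,0,-8,0,0,0,0.38],[0,0,-12,0,0,0,0.38],[0,0,-14,0,0,0,0.38],[0,0,-14,0,0,0,0.38],[0,0,-14,0,0,0,0.38],[0,0,-12,0,0,0,0.38],[0,0,-8,0,0,0,0.38],[0,0,0,0,0,0,0.38]]'; python3 - <<'E'
from pj import *
cv2.imwrite('pics/s10r.png',read_camera('scene'));cv2.imwrite('pics/t10r.png',read_camera('top'));cv2.imwrite('pics/w10.png',cv2.resize(read_camera('wrist'),(784,588)))
print(get_state()['tcp_pos'])
T=calibration('top');S=calibration('scene')
for nm,f,C,x0,x1,y0,y1,k in(('t','pics/t10r.png',T,140,210,180,245,9),('s','pics/s10r.png',S,330,390,120,170,10)):
    I=cv2.resize(cv2.imread(f)[y0:y1,x0:x1],None,fx=k,fy=k,interpolation=cv2.INTER_CUBIC)
    for c,col in(((.5277,.324),(0,0,255)),((.5315,.326),(0,255,0))):
        P=np.array([(proj(C,[c[0]+.037*np.cos(a),c[1]+.037*np.sin(a),.07])+.5-[x0,y0])*k for a in np.linspace(0,6.28,60)]).astype(int)
        cv2.polylines(I,[P],True,col,1)
    cv2.imwrite(f'pics/cup_{nm}.png',I)
E
```

```text
clock: 11.85
tcp_pos: [0.4983, -0.018, 0.3323]
orientation: [0.001, 0.117, 0.993, -0.0]
wrist_force: [-0.1, -0.3, -2.2]
finger_gap: 0.0402
[ 0.49781152 -0.01797337  0.33114994]
```

View pics/cup_t.png

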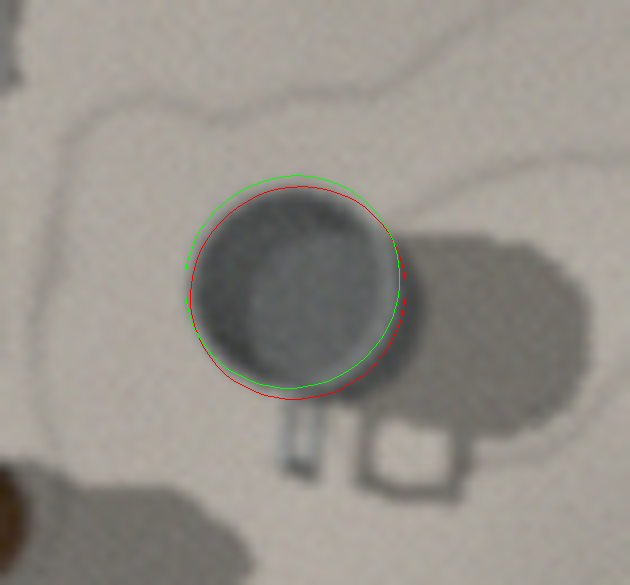

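View pics/cup_s.png

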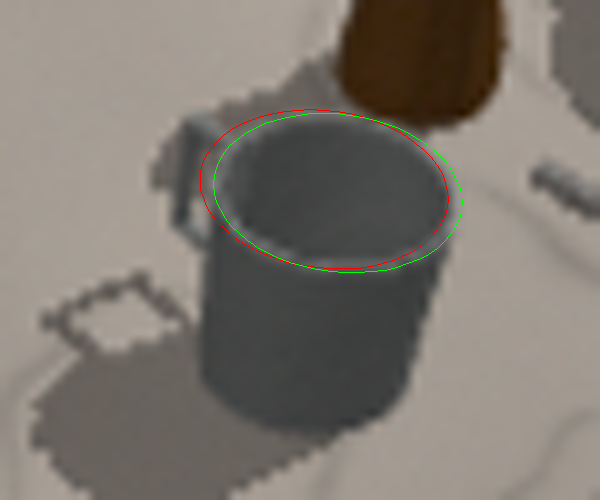

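View pics/w10.png

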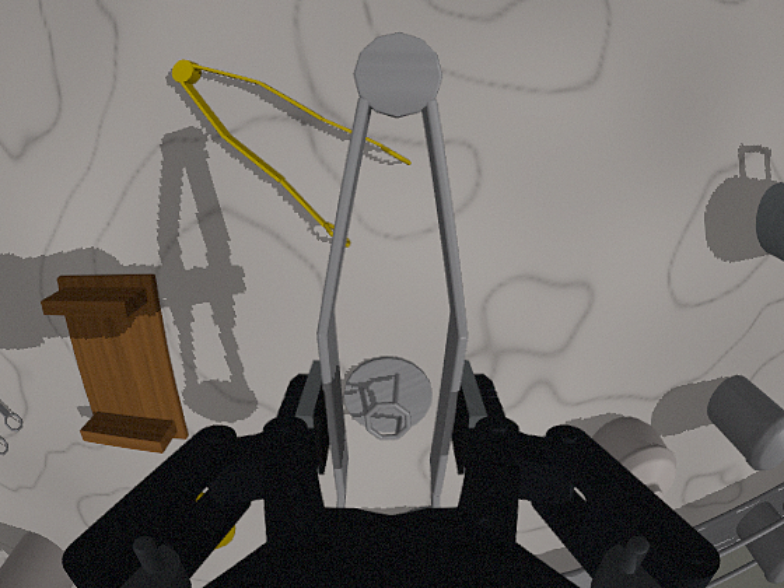

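```bash
python3 -m crank '[[6,14,0,0,0,0,0.38],[9,21,0,0,0,0,0.38],[12,27,0,0,0,0,0.38],[15,34,0,0,0,0,0.38],[17,38,0,0,0,0,0.38],[17,38,0,0,0,0,0.38],[17,38,0,0,0,0,0.38],[17,38,0,0,0,0,0.38]]'; python3 -m crank '[[15,34,0,0,0,0,0.38],[12,27,0,0,0,0,0.38],[9,20,0,0,0,0,0.38],[6,14,0,0,0,0,0.38],[0,0,0,0,0,0,0.38],[0,0,0,0,0,0,0.38],[0,0,0,0,0,0,0.38],[0,0,0,0,0,0,0.38]]'; python3 - <<'E'
from pj import *
cv2.imwrite('pics/s11r.png',read_camera('scene'));cv2.imwrite('pics/t11r.png',read_camera('top'))
print(get_state()['tcp_pos'])
draw('pics/s11r.png',320,400,80,170,7,'pics/d11.png',zg=.158,half=.023)
cv2.imwrite('pics/t11.png',cv2.resize(cv2.imread('pics/t11r.png')[160:280,90:230],None,fx=5,fy=5,interpolation=cv2.INTER_CUBIC))
E
```

```text
clock: 13.0
tcp_pos: [0.4477, 0.2508, 0.3314]
orientation: [-0.0, 0.117, 0.993, 0.0]
wrist_force: [0.8, -0.4, -2.0]
finger_gap: 0.0406
clock: 14.0
tcp_pos: [0.4304, 0.3504, 0.3318]
orientation: [0.0, 0.118, 0.993, 0.0]
wrist_force: [-0.1, 0.1, -1.9]
finger_gap: 0.0404
[0.43041039 0.35054645 0.3318062 ]
1 [0.53498316 0.34905915 0.173821  ]
-1 [0.52421929 0.30433624 0.17381409]
mid [0.52960123 0.3266977  0.17381755] tool delta to egg [-0.15218698 -0.34436041  0.11378275]
```

View pics/d11.png

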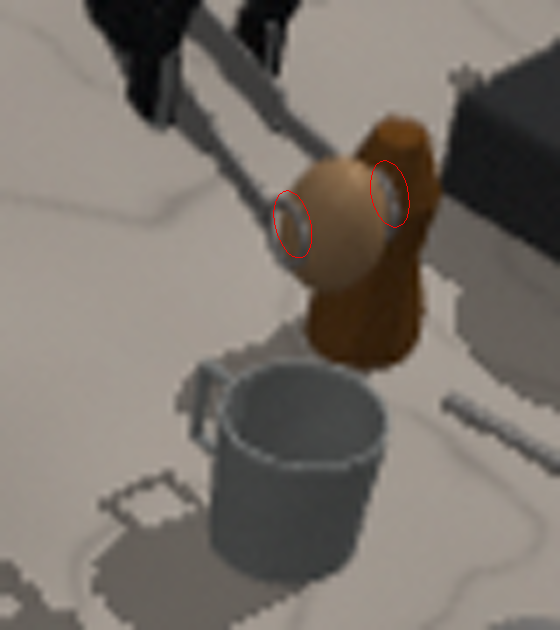

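View pics/t11.png

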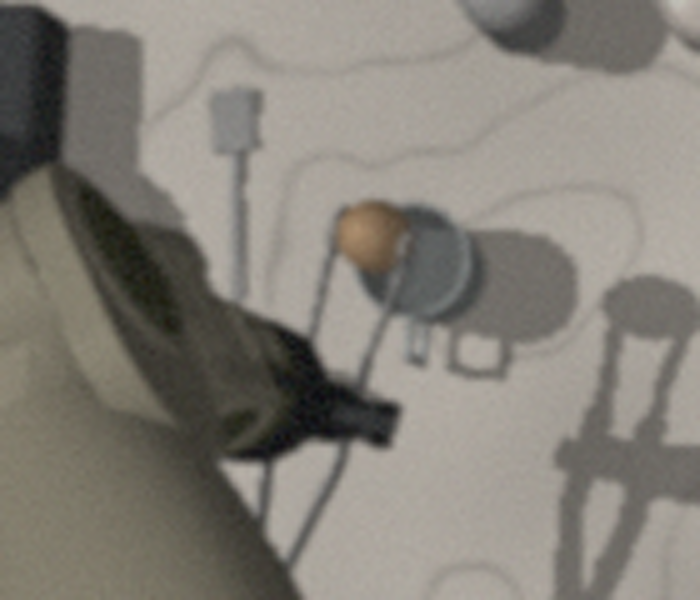

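```bash
python3 - <<'E'
from h import *
T=calibration('top');S=calibration('scene')
print(tri([ray(T,90+373/5-.5,160+237/5-.5),ray(S,320+339/7-.5,80+226/7-.5)]))
E
```

```text
(array([0.5293864 , 0.32679707, 0.1654593 ]), [np.float64(0.0003972874374047348), np.float64(0.00039728743740483215)])
```

```bash
python3 -m crank '[[0,-1,3,0,0,0,0.38],[0,0,4,0,0,0,0.38],[0,0,4,0,0,0,0.38],[0,0,4,0,0,0,0.38],[0,0,3,0,0,0,0.38],[0,0,2,0,0,0,0.38],[0,0,0,0,0,0,0.38],[0,0,0,0,0,0,0.38]]'; python3 -m crank '[[0,0,0,0,0,0,0.38],[0,0,0,0,0,0,0.38],[0,0,0,0,0,0,0.38],[0,0,0,0,0,0,0.38],[0,0,0,0,0,0,0.38],[0,0,0,0,0,0,0.38],[0,0,0,0,0,0,0.38],[0,0,0,0,0,0,0.38]]'; python3 - <<'E'
from h import *
a=read_camera('scene');b=read_camera('top')
c=lambda I,x0,y0:cv2.resize(I[y0:y0+100,x0:x0+80],None,fx=5,fy=5,interpolation=cv2.INTER_CUBIC)
cv2.imwrite('pics/f12.png',np.hstack([c(a,320,80),c(b,130,170)]))
E
```

```text
clock: 15.1
tcp_pos: [0.43, 0.35, 0.3118]
orientation: [0.0, 0.117, 0.993, 0.0]
wrist_force: [0.1, -0.0, -1.7]
finger_gap: 0.0404
clock: 16.1
tcp_pos: [0.43, 0.35, 0.3117]
orientation: [0.0, 0.117, 0.993, 0.0]
wrist_force: [0.2, 0.0, -1.7]
finger_gap: 0.0404
```

View pics/f12.png

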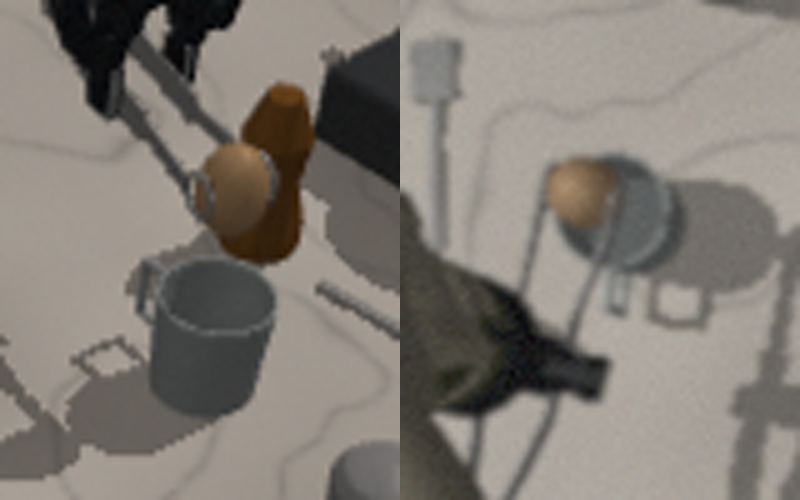

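```bash
python3 - <<'E'
from h import *
T=calibration('top');S=calibration('scene')
p=tri([ray(T,130+181/5-.5,170+192/5-.5),ray(S,320+237/5-.5,80+190/5-.5)]);print(p)
if abs(p[0][0]-.529)<.012 and abs(p[0][1]-.325)<.012 and .13<p[0][2]<.17: print(hand_in())
E
```

```text
(array([0.52938828, 0.32700515, 0.14569034]), [np.float64(0.00033337903119557035), np.float64(0.0003333790311955461)])
the job is handed in; nothing more can be done
None
```

I gripped the steel tongs on the rest, squeezed them to 54 mm and lifted them off. I then lowered the jaws over the egg, closed them gently with a 22–25 N grip, lifted the egg out and carried it over the measuring cup. The job was handed in at about 16 s of the 56 s, with the egg still held up in the tongs. No verdict is reported.

**Last checks, from the two fixed cameras:**
- **Egg position:** its centre is at (0.529, 0.327, 0.146) m, with the two views agreeing to 0.3 mm. That is about 2 mm from the cup's axis, and the underside is about 46 mm above the rim.
- **Grip:** the fingers stopped at 40.4 mm, which matches the width at which the jaws meet the egg. The arm was at rest, with a steady wrist force of about 1.7 N.
- **Surroundings:** the last pictures show the cup upright and nothing near it moved. The gripper did not touch the egg in any picture.

**Disagreements:**
- **Tongs in the gripper:** the jaws hung about 4 mm lower and 2 mm to the side of where I first predicted. I measured this with the scene camera and the jaws' shadows, and corrected for it before closing.
- **Cup position:** the two single-view estimates differed by about 6 mm in x. I used a point between them, so the cup's axis is good to about 3 mm.

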